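Find and release the latched lamp key

ROBOT

A 7-joint arm with a two-finger parallel gripper is mounted at the origin on the work surface. World frame = base frame: x ahead of the robot, y to its left, z up, the work surface at z = 0. Lengths are in m, angles in rad, forces in N, time in s.
With the tool pointing down it reaches from about 0.425 to 0.925 m from the base axis. Payload 6.8 kg.
Tool frame: the origin (TCP) lies at the very end of the fingers, on their centre line; the grasp point (between the pads) lies 19 mm behind it; z points along the fingers, y is the line along which they close (so a half turn about z gives the same grasp; the last joint's range is limited). The gripper opens to 85 mm and grips with 20 to 120 N. Pads are 22 mm wide; open, the fingers measure 114 mm over their backs; the gripper's body (76 mm by 85 mm) begins 54 mm behind the grasp point. The pads swing forward as they close: fully open they stand 13 mm farther back than shut.
Start: joints at [-1.34, 0.477, 0.022, 1.555, -0.011, 1.109, -0.083], TCP at [0.224, 0.637, 0.231] pointing down, gripper open.
Joint ranges: [-2.96, 2.96], [-0.34, 2.1], [-1.41, 1.46], [0.24, 2.44], [-1.37, 4.51], [0.17, 1.92], [-2.96, 2.96]. Speed limits (rad/s): [2.39, 2.39, 3.14, 3.14, 3.14, 3.14, 3.14].

INTERFACE

Orientations are given as a unit quaternion [w, x, y, z].
In Python, from rig import sense, read_camera, hand_in, silhouettes gives the robot as it stands.
- The arm moves only by the tool carry_out, never from a script. Its arguments are lists of equal length, an entry for each row: "rotation": the turn, a rotation vector about the tool's x, y, z as a fraction of full scale, a list of three; "offset": the shift along the tool's x, y, z as a fraction of full scale, a list of three; "gripper": the opening, from 0 (shut) to 1 (fully open). A call has 1 to 5 rows; each row shifts and turns the commanded pose from where the row before left it, along the tool's axes as they then stand; what a row does not reach is not made up. Full scale, the value 1, is 0.05 m for a shift and 0.1 rad for a turn. A row lasts 1/10 s, in which the tool goes at most 50 mm and 8.59 degrees, less where a joint would pass 70% of its speed; a pose out of reach is approached as far as the arm can. A call with a number of a shift or a turn outside -1 to 1 is refused whole. A call with a gripper value outside its range is refused whole. The fingers move at their own pace and stop on an object; "squeeze" is the grip in N (left out, the last holds). Time passes only in rows, so rows that do not move let the fingers close. It gives the time, the measured TCP pose, the force, the opening and the grip force at its end, in the units of the state.
- sense(): the state, without advancing time (a new reading comes with each control period).
- read_camera(name): name is "side" or "top" or "wrist"; returns a dict with "image" (420x560x3 uint8, red, green, blue), "intrinsics" (3x3 intrinsics, pixels), "distortion" ([k1, k2, p1, p2, k3] as OpenCV has them; the pictures are not rectified), "rvec" (rotation vector, rad) and "tvec" (3), from world to camera coordinates, as OpenCV has them. Camera axes: x right, y down, z forward; pixel columns grow to the right and rows downward; lengths in m; the calibration is good to about 2 mm. A picture is of the moment at which its call begins. There is no depth.
- hand_in(): hands the job in; it is judged then, once.
Trained networks look in a picture, given as the dict that the camera call returned (one of the last four; its "shot" number tells which), for a name from the list of things; names that differ only in an ending like _2 or _b are one class to them, and where a whole thing is asked for, a point or a joint stands for the part that bears it (a point fixed in the world has none). Each returns a list of dicts, best first, with "confidence" (0 to 1); they miss things now and then, are a little off and sometimes report something else, mostly with a low value. They report only what shows in the picture. A call takes as long as a camera call.
- silhouettes(target, picture): "mask" (420x560 bool, what is visible of it) and "rect" ([centre column, centre row, width, height] in pixels, round what is visible of it).
The state is a dict: "time_s": time; "qpos": joint angles; "dq": joint speeds; "joint_torque": joint torques, N m; "tool_pos": TCP position; "eef_rot": TCP orientation; "force": force on the tool from outside, world axes, zero at the start; "torque": the same for the moment, N m; "opening": finger opening in m; "gripper_force": force on a finger pad.
Only numpy, scipy, OpenCV 4.12 (cv2) and the standard library are available. Lean on these libraries where they do the work, as an engineer would, in place of code of your own. Each camera call takes 0.05 s, during which the arm holds its last target. There are 200 camera calls.

TASK

One of the four lamp keys on the microscope's lamp controller has been left latched down. With the fingertips tap each key lightly in turn, starting at the key beside the round dimmer knob and going along the row, without latching any that is up; then press the one that is already down fully home and let it spring up, so that all four keys stand up and all lamps are off. Pick nothing up, and leave the dimmer knob and the things around the controller as they are.

Things in the scene. Friction and masses are not known exactly. Their poses are not given: they have to be found in the camera images.
- unit: lamp controller: off-white metal box with a dark top, fixed, 120 (x) by 250 (y) by 64 mm high. Origin: centre of its underside, on the bench (z = 0); x points to its back, away from the robot, y along the key row towards the dimmer knob, z up. Four identical keys in a row on top, centres at x = 0 and y = +39, +1, -37, -75 mm (38 mm apart), counted from the dimmer
- cap_a: light grey cap of key_a, one of four identical rectangular caps, 26 (unit x) by 20 mm (unit y), flat top; origin: centre of its top face, axes as the unit's. Which of the four places in the row it has differs from run to run. Its top stands 80 mm above the bench when up (16 mm above the box), about 75 mm when latched down, 71 mm when pressed fully home
- cap_b: light grey cap of key_b, one of four identical rectangular caps, 26 (unit x) by 20 mm (unit y), flat top; origin: centre of its top face, axes as the unit's. Which of the four places in the row it has differs from run to run. Its top stands 80 mm above the bench when up (16 mm above the box), about 75 mm when latched down, 71 mm when pressed fully home
- cap_c: light grey cap of key_c, one of four identical rectangular caps, 26 (unit x) by 20 mm (unit y), flat top; origin: centre of its top face, axes as the unit's. Which of the four places in the row it has differs from run to run. Its top stands 80 mm above the bench when up (16 mm above the box), about 75 mm when latched down, 71 mm when pressed fully home
- cap_d: light grey cap of key_d, one of four identical rectangular caps, 26 (unit x) by 20 mm (unit y), flat top; origin: centre of its top face, axes as the unit's. Which of the four places in the row it has differs from run to run. Its top stands 80 mm above the bench when up (16 mm above the box), about 75 mm when latched down, 71 mm when pressed fully home
- key_a (a joint): its travel, m: 0 up, 0.005 latched down, 0.0094 at the end stop. Push-push latch. Up: yields from 1.5 N, 0.3 N more per mm, 4.3 N at the stop; let go before 8 mm it springs back up, from 9 mm it stays latched. Latched: does not yield below about 3 N, then the same spring; let go before 8 mm it stays latched, pressed to the stop it is freed and springs up
- key_b (a joint): its travel, m: 0 up, 0.005 latched down, 0.0094 at the end stop. Push-push latch. Up: yields from 1.5 N, 0.3 N more per mm, 4.3 N at the stop; let go before 8 mm it springs back up, from 9 mm it stays latched. Latched: does not yield below about 3 N, then the same spring; let go before 8 mm it stays latched, pressed to the stop it is freed and springs up
- key_c (a joint): its travel, m: 0 up, 0.005 latched down, 0.0094 at the end stop. Push-push latch. Up: yields from 1.5 N, 0.3 N more per mm, 4.3 N at the stop; let go before 8 mm it springs back up, from 9 mm it stays latched. Latched: does not yield below about 3 N, then the same spring; let go before 8 mm it stays latched, pressed to the stop it is freed and springs up
- key_d (a joint): its travel, m: 0 up, 0.005 latched down, 0.0094 at the end stop. Push-push latch. Up: yields from 1.5 N, 0.3 N more per mm, 4.3 N at the stop; let go before 8 mm it springs back up, from 9 mm it stays latched. Latched: does not yield below about 3 N, then the same spring; let go before 8 mm it stays latched, pressed to the stop it is freed and springs up
- dimmer_mark (a point): white mark on the rim of the round grey dimmer knob (34 mm wide, top 82 mm above the bench), 13 mm from its axis, which stands at y = +92 mm of the unit; the knob turns easily: do not turn it
- slide_box: loose white closed slide box, 87 by 100 by 36 mm, on the bench in front of the controller; origin: centre of its underside
- reagent: loose amber bottle, 62 mm wide, 125 mm high, on the bench beside the controller at the end away from the dimmer; origin: centre of its underside
- tube_rack: loose blue rack, 150 by 56 mm, with capped tubes up to 115 mm high, on the bench beside the dimmer end; origin: centre of its underside

How it is judged:
By the outcome, as a careful person would: the job done as asked, in the order asked, and still so for the second after the job is handed in, with the robot touching nothing.
It also fails if it takes over 51 s, if anything falls off the work surface, if the arm or the gripper's body presses on something with over 40 N, if the wrist force passes 120 N, or if a joint passes its speed limit or range.

## Working session

There is one attempt and no reset: what is moved stays moved. The work goes in short steps, Python scripts to look and compute and a tool call to move; the robot and the scene stay as the last step left them, time stands still between calls to the robot, and variables do not carry over. Pictures are saved under pics/ and viewed, at most 10 in all, crops included, and the job is handed in when it is done.

Besides the shell and the picture viewer there is one more tool, called after "Call:" as name(argument=value, ...) on one line, values as JSON. carry_out: Moves the arm, as the interface text tells. Shift numbers are shares of 0.05 m and turn numbers shares of 0.1 rad, none past 1 either way. Its arguments: {"type":"object","properties":{"rotation":{"type":"array"},"offset":{"type":"array"},"gripper":{"type":"array"},"squeeze":{"type":"number"}},"required":["rotation","offset","gripper"]}

```bash
mkdir -p pics; python3 - <<'E'
from rig import *
import cv2,numpy as np,pickle
s=sense();print({k:np.round(v,4).tolist() for k,v in s.items()})
d={}
for n in("top","side"):
    p=read_camera(n);cv2.imwrite(f"pics/{n}1.png",p["image"][:,:,::-1]);d[n]=p
    for t in("unit","cap_a","dimmer_mark","slide_box","reagent","tube_rack"):
        for r in silhouettes(t,p):print(n,t,np.round(r["rect"],1),round(r["confidence"],2),r["mask"].sum())
    print(np.round(p["tvec"],3),np.round(p["rvec"],3),np.round(p["intrinsics"],1).tolist())
pickle.dump(d,open("d.pkl","wb"))
E
```

```text
{'time_s': 0.0, 'qpos': [-1.3401, 0.4778, 0.0223, 1.5565, -0.0115, 1.1093, -0.0831], 'dq': [0.0003, 0.0017, 0.0015, 0.0002, 0.0014, -0.0002, -0.0007], 'joint_torque': [0.0006, -59.6441, 1.6084, -28.1202, 0.0125, 0.009, 0.0], 'tool_pos': [0.2241, 0.6361, 0.2303], 'eef_rot': [-0.0001, 0.1686, 0.9857, -0.0009], 'force': [-0.2449, -0.0954, 1.5303], 'torque': [-0.0183, -0.0322, 0.0193], 'gripper_force': 0.0, 'opening': 0.0855}
top unit [277.6 214.2 147.5  76.7] 0.84 8774
top cap_a [298.4 215.6  14.9  17.9] 0.7 159
top cap_a [277.9 212.1  14.9  14.8] 0.67 181
top cap_a [257.7 210.6  15.2  17.9] 0.54 171
top dimmer_mark [225.2 208.9  17.5  17.8] 0.83 252
top slide_box [237.4 300.9  70.1  64.4] 0.98 2735
top slide_box [277.1 214.7  13.9  11.5] 0.47 181
top reagent [382.4 223.4  41.4  41.9] 0.59 1196
top reagent [277.3 215.6 144.6  77.8] 0.43 8610
top reagent [256.5 209.9  11.4  15.9] 0.29 171
top tube_rack [155.9 197.5  56.8  91.4] 0.77 3353
[0.037 0.527 0.889] [ 2.151 -2.163  0.2  ] [[507.3, 0.0, 281.5], [0.0, 507.3, 211.4], [0.0, 0.0, 1.0]]
side unit [273.6 233.1  93.6 124.3] 0.94 6572
side cap_a [284.7 249.7  18.   19.6] 0.73 191
side cap_a [265.9 202.8  17.5  17.7] 0.71 171
side cap_a [279.8 233.6  16.5  11. ] 0.54 168
side cap_a [272.1 216.6   9.9  11.7] 0.45 152
side dimmer_mark [262.8 187.3  12.9  16.2] 0.51 174
side slide_box [189.9 230.9  47.   46.5] 0.62 2133
side reagent [301.9 312.9  42.3  60.3] 0.97 1847
side tube_rack [253.6 149.3  67.1  53. ] 0.64 2959
side tube_rack [283.8 247.4  17.7  15.9] 0.27 205
[-0.482  0.217  0.698] [ 2.385 -0.412  0.175] [[416.6, 0.0, 276.8], [0.0, 416.6, 211.7], [0.0, 0.0, 1.0]]
```

```bash
cat > h.py <<'E'
import cv2,numpy as np
def ray(p,uv,z):
    R,_=cv2.Rodrigues(np.array(p["rvec"],float));t=np.array(p["tvec"],float).ravel()
    n=cv2.undistortPoints(np.array([[uv]],float),np.array(p["intrinsics"]),np.array(p["distortion"])).ravel()
    c=-R.T@t;d=R.T@np.array([n[0],n[1],1]);return c+d*(z-c[2])/d[2]
def proj(p,X):
    return cv2.projectPoints(np.array(X,float).reshape(-1,3),np.array(p["rvec"],float),np.array(p["tvec"],float),np.array(p["intrinsics"]),np.array(p["distortion"]))[0].reshape(-1,2)
E
python3 - <<'E'
from rig import *
from h import *
import pickle
d=pickle.load(open("d.pkl","rb"))
for n,sl in(("top",(slice(150,330),slice(110,430))),("side",(slice(100,360),slice(140,360)))):
    p=d[n];im=p["image"][sl][:,:,::-1];cv2.imwrite(f"pics/{n}1z.png",cv2.resize(im,None,fx=2.3,fy=2.3,interpolation=cv2.INTER_CUBIC))
    for t,z in(("cap_a",.078),("dimmer_mark",.08),("unit",.064),("slide_box",.036)):
        for r in silhouettes(t,p):
            m=r["mask"];v,u=np.nonzero(m);c=[u.mean(),v.mean()];print(n,t,np.round(c,1),np.round(ray(p,c,z),4))
            if t=="unit" and n=="top":
                b=cv2.boxPoints(cv2.minAreaRect(np.c_[u,v].astype(np.float32)));print([np.round(ray(p,q,.064),3).tolist() for q in b])
E
```

```text
top cap_a [298.3 215.1] [0.5151 0.006  0.078 ]
top cap_a [277.4 213.5] [0.518  0.0427 0.078 ]
top cap_a [255.5 211.5] [0.5216 0.0811 0.078 ]
top dimmer_mark [225.6 209.5] [0.525  0.1332 0.08  ]
top unit [275.8 215.7] [0.5162 0.0452 0.064 ]
[[0.464, 0.172, 0.064], [0.592, 0.164, 0.064], [0.572, -0.09, 0.064], [0.444, -0.076, 0.064]]
top slide_box [238.5 300.7] [0.3667 0.1124 0.036 ]
top slide_box [277.2 213. ] [0.5252 0.0421 0.036 ]
side cap_a [282.7 248. ] [ 0.5098 -0.035   0.078 ]
side cap_a [267.1 202.4] [0.5196 0.0785 0.078 ]
side cap_a [276.9 233. ] [5.116e-01 5.000e-04 7.800e-02]
side cap_a [271.7 216.8] [0.5155 0.0405 0.078 ]
side dimmer_mark [260.6 185.2] [0.522 0.126 0.08 ]
side unit [274.1 235.7] [0.5084 0.0065 0.064 ]
side slide_box [189.1 229.5] [0.3633 0.0972 0.036 ]
```

View pics/top1z.png

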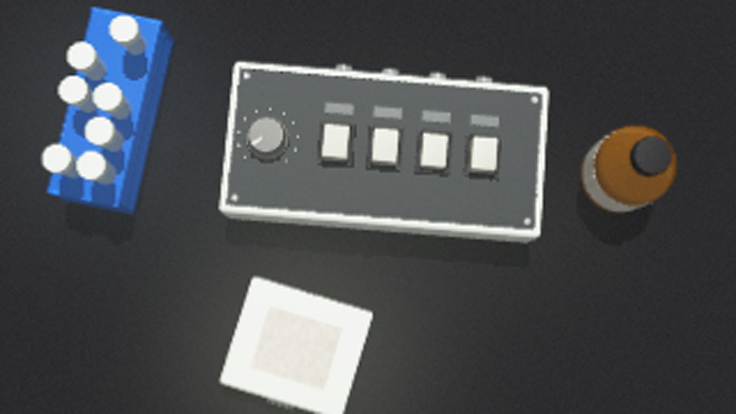

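View pics/side1z.png

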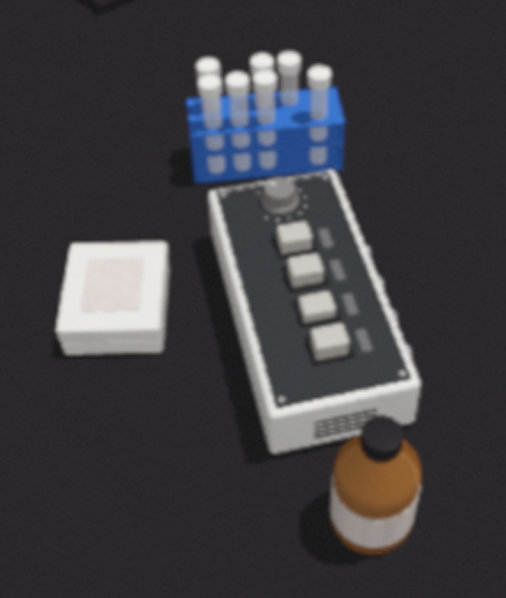

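The top crop shows the knob at (267,137) and the keys at (337,143), (386,147), (434,152) and (484,156). The slide box is in front, the bottle on the right and the rack on the left. It's unclear which key is down. The unit's yaw is about -4.7°, with key 1 near (0.5206, 0.080). First I'll rotate the tool and close the gripper.

Call:
carry_out(rotation=[[0,0,-0.86],[0,0,-0.86],[0,0,-0.86]], offset=[[0,0,0],[0,0,0],[0,0,0]], gripper=[0,0,0], squeeze=20)

```text
time_s: 1.4
tool_pos: [0.2243, 0.6366, 0.2313]
eef_rot: [0.0, 0.039, 0.999, -0.0]
force: [-0.6, 0.3, 0.1]
opening: 0.0439
gripper_force: 0.0
```

Call:
carry_out(rotation=[[0,0,0],[0,0,0],[0,0,0],[0,0,0],[0,0,0]], offset=[[-0.49,-0.79,0],[-0.49,-0.79,0],[-0.49,-0.79,0],[-0.49,-0.79,0],[-0.49,-0.79,0]], gripper=[0,0,0,0,0])

```text
time_s: 1.9
tool_pos: [0.3312, 0.4282, 0.2315]
eef_rot: [0.0, 0.04, 0.999, 0.0]
force: [0.9, -0.2, -0.1]
opening: 0.0002
gripper_force: 0.0
```

Call:
carry_out(rotation=[[0,0,0],[0,0,0],[0,0,0],[0,0,0],[0,0,0]], offset=[[-0.49,-0.79,0.1],[-0.49,-0.79,0.1],[-0.49,-0.79,0.1],[-0.49,-0.79,0.1],[-0.49,-0.79,0.1]], gripper=[0,0,0,0,0])

```text
time_s: 2.4
tool_pos: [0.4373, 0.2215, 0.2065]
eef_rot: [0.0, 0.04, 0.999, 0.0]
force: [1.1, 0.4, 0.2]
opening: 0.0001
gripper_force: 0.0
```

Call:
carry_out(rotation=[[0,0,0],[0,0,0],[0,0,0],[0,0,0],[0,0,0]], offset=[[-0.45,-0.79,0.2],[-0.45,-0.79,0.2],[-0.45,-0.79,0.2],[-0.45,-0.79,0.2],[0,0,0]], gripper=[0,0,0,0,0])

```text
time_s: 2.9
tool_pos: [0.515, 0.0512, 0.1656]
eef_rot: [0.0, 0.045, 0.999, -0.002]
force: [-0.7, -0.4, -0.5]
opening: -0.0002
gripper_force: 0.0
```

```bash
python3 - <<'E'
from rig import *
from h import *
s=sense();print(s["tool_pos"],s["eef_rot"],s["force"],s["time_s"])
p=read_camera("wrist");cv2.imwrite("pics/w1.png",p["image"][:,:,::-1])
for t,z in(("cap_a",.08),("dimmer_mark",.082)):
    for r in silhouettes(t,p):
        v,u=np.nonzero(r["mask"]);c=[u.mean(),v.mean()];print(t,np.round(r["rect"]),np.round(c,1),np.round(ray(p,c,z),4),round(r["confidence"],2))
E
```

```text
[0.51496976 0.05124688 0.16560586] [ 1.20027015e-04  4.53507024e-02  9.98969736e-01 -1.66325181e-03] [-0.6799086  -0.37181202 -0.48519048] 2.9
cap_a [228. 218.  30.  35.] [226.3 217.5] [0.5123 0.0081 0.08  ] 0.97
cap_a [328. 220.  30.  39.] [326.3 219. ] [0.52   0.0808 0.08  ] 0.9
cap_a [176. 220.  35.  37.] [175.4 219.1] [ 0.5102 -0.0295  0.08  ] 0.81
cap_a [277. 218.  29.  31.] [276.  218.9] [0.5166 0.0442 0.08  ] 0.72
dimmer_mark [394. 218.  47.  44.] [395.3 217.8] [0.5228 0.1305 0.082 ] 0.61
dimmer_mark [275. 219.  27.  38.] [275.9 219. ] [0.516  0.0442 0.082 ] 0.42
```

View pics/w1.png

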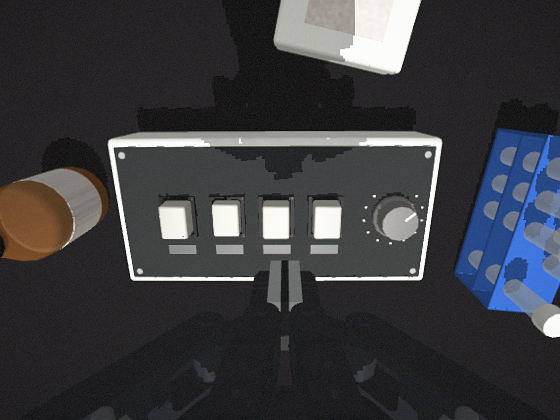

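The wrist view shows the caps at columns 176, 226, 276 and 327, row about 219. The knob is at (397,219) on the right, and the closed fingertips are at (285,265). These agree with the earlier estimate to about 2 mm. Next I'll go above key 1.

Call:
carry_out(rotation=[[0,0,0],[0,0,0],[0,0,0],[0,0,0],[0,0,0]], offset=[[-0.056,0.6,0],[0,0,0.5],[0,0,0.5],[0,0,0.48],[0,0,0]], gripper=[0,0,0,0,0])

```text
time_s: 3.55
tool_pos: [0.5162, 0.0898, 0.0901]
eef_rot: [-0.003, 0.039, 0.999, -0.0]
force: [-0.6, 0.1, 0.2]
opening: -0.0001
gripper_force: 0.0
```

```bash
python3 - <<'E'
from rig import *
from h import *
s=sense();print(s["tool_pos"],s["eef_rot"],s["force"],s["time_s"])
p=read_camera("side");im=p["image"][150:290,200:360,::-1];cv2.imwrite("pics/s2.png",cv2.resize(im,None,fx=4.5,fy=4.2,interpolation=cv2.INTER_CUBIC))
E
```

```text
[0.51621517 0.08976205 0.09008268] [-2.51116182e-03  3.86755409e-02  9.99248566e-01 -4.47268452e-04] [-0.56451614  0.12497334  0.15153235] 3.55
```

View pics/s2.png

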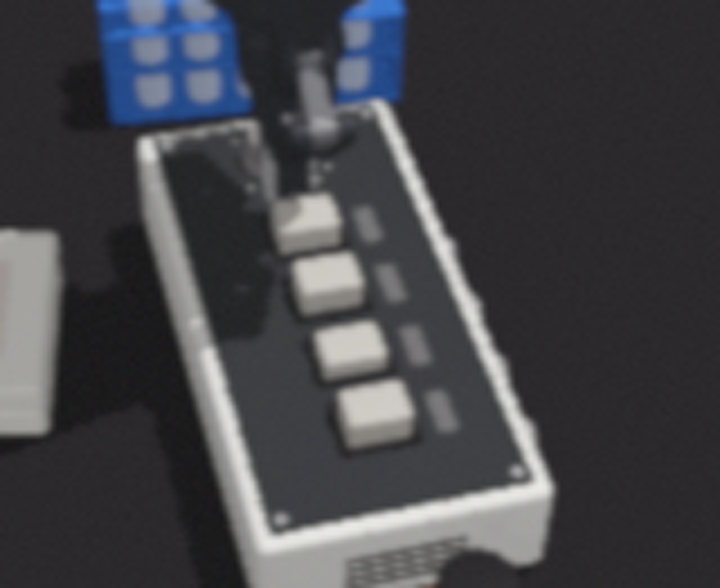

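The side view shows the third key from the knob, at (350,350), standing lower than the others, so it's probably the latched one. I'll centre on key 1.

Call:
carry_out(rotation=[[0,0,0],[0,0,0],[0,0,0]], offset=[[-0.1,-0.17,0],[0,0,0],[0,0,0]], gripper=[0,0,0])

```text
time_s: 3.9
tool_pos: [0.5241, 0.0789, 0.0935]
eef_rot: [0.001, 0.041, 0.999, 0.0]
force: [-0.5, 0.0, -0.3]
opening: 0.0002
gripper_force: 0.0
```

Call:
carry_out(rotation=[[0,0,0],[0,0,0],[0,0,0],[0,0,0]], offset=[[0,0,0.12],[0,0,0.1],[0,0,0],[0,0,0]], gripper=[0,0,0,0])

```text
time_s: 4.3
tool_pos: [0.5228, 0.0792, 0.081]
eef_rot: [-0.0, 0.04, 0.999, -0.0]
force: [-0.2, 0.2, -0.3]
opening: 0.0
gripper_force: 0.0
```

Call:
carry_out(rotation=[[0,0,0],[0,0,0],[0,0,0]], offset=[[0,0,0.06],[0,0,0],[0,0,0]], gripper=[0,0,0])

```text
time_s: 4.6
tool_pos: [0.5233, 0.0793, 0.0784]
eef_rot: [0.0, 0.04, 0.999, 0.0]
force: [0.2, -1.0, 0.9]
opening: 0.0002
gripper_force: 0.7
```

Call:
carry_out(rotation=[[0,0,0],[0,0,0],[0,0,0]], offset=[[0,0,0.04],[0,0,0],[0,0,0]], gripper=[0,0,0])

```text
time_s: 4.9
tool_pos: [0.5233, 0.0793, 0.0764]
eef_rot: [0.0, 0.04, 0.999, 0.0]
force: [-0.3, 1.2, 2.2]
opening: -0.0002
gripper_force: 1.0
```

Call:
carry_out(rotation=[[0,0,0],[0,0,0],[0,0,0],[0,0,0],[0,0,0]], offset=[[0,0,0.02],[0,0,-0.3],[0.03,-0.37,0],[0.03,-0.37,0],[0,0,0]], gripper=[0,0,0,0,0])

```text
time_s: 5.4
tool_pos: [0.5163, 0.0397, 0.0901]
eef_rot: [-0.001, 0.042, 0.999, -0.001]
force: [0.7, 0.6, -0.1]
opening: -0.0002
gripper_force: 0.0
```

Call:
carry_out(rotation=[[0,0,0],[0,0,0],[0,0,0],[0,0,0]], offset=[[0,0,0],[0,0,0.16],[0,0,0],[0,0,0]], gripper=[0,0,0,0])

```text
time_s: 5.8
tool_pos: [0.5169, 0.0432, 0.0818]
eef_rot: [-0.0, 0.04, 0.999, -0.0]
force: [-0.8, 0.2, -0.2]
opening: -0.0
gripper_force: 0.0
```

Over key 2 at z = 0.0818. I'll step down onto it.

Call:
carry_out(rotation=[[0,0,0],[0,0,0],[0,0,0],[0,0,0]], offset=[[0,0,0.06],[0,0,0.05],[0,0,0],[0,0,0]], gripper=[0,0,0,0])

```text
time_s: 6.2
tool_pos: [0.5174, 0.043, 0.0769]
eef_rot: [0.0, 0.04, 0.999, 0.0]
force: [-0.6, 1.8, 2.2]
opening: 0.0
gripper_force: 0.9
```

Call:
carry_out(rotation=[[0,0,0],[0,0,0],[0,0,0],[0,0,0],[0,0,0]], offset=[[0,0,0.02],[0,0,-0.3],[0.01,-0.38,0],[0.01,-0.38,0],[0,0,0]], gripper=[0,0,0,0,0])

```text
time_s: 6.7
tool_pos: [0.5123, 0.0015, 0.0907]
eef_rot: [-0.0, 0.043, 0.999, -0.001]
force: [0.4, -0.1, -0.6]
opening: -0.0003
gripper_force: 0.0
```

Call:
carry_out(rotation=[[0,0,0],[0,0,0],[0,0,0],[0,0,0]], offset=[[0,0,0],[0,0,0.16],[0,0,0],[0,0,0]], gripper=[0,0,0,0])

```text
time_s: 7.1
tool_pos: [0.5127, 0.0055, 0.0823]
eef_rot: [-0.001, 0.04, 0.999, -0.0]
force: [-0.7, -0.6, -0.0]
opening: 0.0002
gripper_force: 0.0
```

Call:
carry_out(rotation=[[0,0,0],[0,0,0],[0,0,0],[0,0,0]], offset=[[0,0,0.06],[0,0,0.05],[0,0,0],[0,0,0]], gripper=[0,0,0,0])

```text
time_s: 7.5
tool_pos: [0.513, 0.0048, 0.0772]
eef_rot: [-0.0, 0.04, 0.999, -0.0]
force: [-0.2, 0.4, 0.1]
opening: -0.0002
gripper_force: 0.0
```

There's no force at 77 mm, so key 3 is the latched one. I'll creep down to a light touch.

Call:
carry_out(rotation=[[0,0,0],[0,0,0],[0,0,0]], offset=[[0,0,0.05],[0,0,0],[0,0,0]], gripper=[0,0,0])

```text
time_s: 7.8
tool_pos: [0.5134, 0.0048, 0.075]
eef_rot: [0.0, 0.04, 0.999, 0.0]
force: [-0.7, -0.6, 2.4]
opening: -0.0001
gripper_force: 1.2
```

Call:
carry_out(rotation=[[0,0,0],[0,0,0],[0,0,0],[0,0,0],[0,0,0]], offset=[[0,0,-0.32],[0,-0.38,0],[0,-0.38,0],[0,0,0],[0,0,0]], gripper=[0,0,0,0,0])

```text
time_s: 8.3
tool_pos: [0.5098, -0.033, 0.0907]
eef_rot: [-0.0, 0.041, 0.999, 0.0]
force: [0.6, 0.8, -0.5]
opening: -0.0002
gripper_force: 0.0
```

Call:
carry_out(rotation=[[0,0,0],[0,0,0],[0,0,0]], offset=[[0,0,0.16],[0,0,0],[0,0,0]], gripper=[0,0,0])

```text
time_s: 8.6
tool_pos: [0.5097, -0.0324, 0.0823]
eef_rot: [-0.001, 0.04, 0.999, 0.0]
force: [-0.5, -0.0, -0.0]
opening: 0.0001
gripper_force: 0.0
```

Call:
carry_out(rotation=[[0,0,0],[0,0,0],[0,0,0],[0,0,0]], offset=[[0,0,0.06],[0,0,0.05],[0,0,0],[0,0,0]], gripper=[0,0,0,0])

```text
time_s: 9.0
tool_pos: [0.5102, -0.0328, 0.0774]
eef_rot: [0.0, 0.04, 0.999, 0.0]
force: [-0.5, 0.8, 1.0]
opening: -0.0
gripper_force: 0.8
```

Call:
carry_out(rotation=[[0,0,0],[0,0,0],[0,0,0],[0,0,0],[0,0,0]], offset=[[0,0,0.03],[0,0,0],[0,0,-0.3],[0,0.38,0],[0,0.38,0]], gripper=[0,0,0,0,0])

```text
time_s: 9.5
tool_pos: [0.513, 0.0041, 0.091]
eef_rot: [0.0, 0.041, 0.999, -0.0]
force: [0.4, -0.1, -0.9]
opening: 0.0001
gripper_force: 0.0
```

Call:
carry_out(rotation=[[0,0,0],[0,0,0],[0,0,0],[0,0,0],[0,0,0]], offset=[[0,0,0],[0,0,0],[0,0,0.2],[0,0,0],[0,0,0]], gripper=[0,0,0,0,0])

```text
time_s: 10.0
tool_pos: [0.5125, 0.0039, 0.0802]
eef_rot: [-0.001, 0.041, 0.999, -0.0]
force: [-0.0, -0.3, -0.2]
opening: 0.0
gripper_force: 0.0
```

Call:
carry_out(rotation=[[0,0,0],[0,0,0],[0,0,0],[0,0,0],[0,0,0]], offset=[[0,0,0.08],[0,0,0.06],[0,0,0.04],[0,0,0],[0,0,0]], gripper=[0,0,0,0,0])

```text
time_s: 10.5
tool_pos: [0.5132, 0.0045, 0.0719]
eef_rot: [0.0, 0.041, 0.999, -0.0]
force: [-0.8, -1.0, 3.1]
opening: 0.0002
gripper_force: 1.7
```

Call:
carry_out(rotation=[[0,0,0],[0,0,0],[0,0,0]], offset=[[0,0,0.03],[0,0,0],[0,0,0]], gripper=[0,0,0])

```text
time_s: 10.8
tool_pos: [0.5132, 0.0045, 0.0707]
eef_rot: [0.0, 0.041, 0.999, -0.0]
force: [-1.8, -1.6, 7.4]
opening: -0.0
gripper_force: 3.7
```

It's at the stop: 7.4 N at 70.7 mm. I'll press slightly more, then lift well clear.

Call:
carry_out(rotation=[[0,0,0],[0,0,0]], offset=[[0,0,0.02],[0,0,0]], gripper=[0,0])

```text
time_s: 11.0
tool_pos: [0.5133, 0.0045, 0.0706]
eef_rot: [0.0, 0.041, 0.999, 0.0]
force: [-5.0, -1.7, 19.2]
opening: -0.0004
gripper_force: 9.5
```

Call:
carry_out(rotation=[[0,0,0],[0,0,0],[0,0,0],[0,0,0],[0,0,0]], offset=[[0,0,-0.3],[0,0,-0.8],[0,0,-0.8],[0,0,-0.8],[0,0,0]], gripper=[0,0,0,0,0])

```text
time_s: 11.5
tool_pos: [0.5163, 0.0053, 0.2092]
eef_rot: [0.005, 0.04, 0.999, 0.001]
force: [1.0, 0.4, -0.3]
opening: 0.0003
gripper_force: 0.0
```

```bash
python3 - <<'E'
from rig import *
from h import *
s=sense();print(s["tool_pos"],s["force"])
p=read_camera("side");im=p["image"][150:290,200:360,::-1];cv2.imwrite("pics/s3.png",cv2.resize(im,None,fx=4.5,fy=4.2,interpolation=cv2.INTER_CUBIC))
E
```

```text
[0.51632038 0.00533747 0.20922904] [ 1.03588259  0.40701746 -0.28390245]
```

View pics/s3.png

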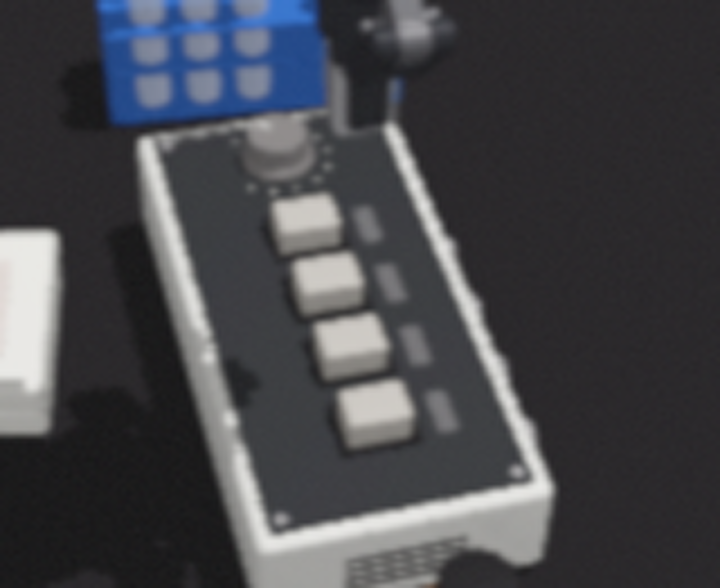

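The third key at (350,345) now stands as tall as the others. All four are up, and the knob, rack and slide box look unchanged.

```bash
python3 -c "
from rig import *
print(hand_in())"
```

```text
the job is handed in; nothing more can be done
None
```

I tapped all four keys in order from the dimmer, found the third one latched, pressed it fully home and it sprang up; all four keys now stand up, nothing else was touched, and the job is handed in.

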